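# Turn the pantry turntable and point out the food tin

## Task

The cook wants the food tin from the round pantry turntable: push it round slowly and gently with your fingertips (its upright wooden dividers are there to push on) until the tin that stands on it is at the very front, straight towards the worktop's front edge from the turntable's centre. Then point at the tin from above, fingertips over the middle of its lid and no more than about 5 cm above it, without touching it; keep pointing for at least three seconds, and finish while still pointing. Do not touch, lift or topple any of the four things that stand on the turntable, and leave the things around it where they are.

Things in the scene. Friction and masses are not known exactly. Their poses are not given: they have to be found in the camera images.
- mat: thin round cork mat, 210 mm across and 4 mm thick, fixed to the worktop (z = 0), under the turntable; origin at the centre of its underside, on the turntable's vertical axis. Its x axis always points away from the robot, square to the worktop's front edge. Wall cupboards overhang its rear half (x over 0.57, 0.47 m above the worktop): work in the front half, the wrist leaned back where needed.
- front (a point): the front place: the point on the platter's floor (z = 0.024) 95 mm from the turntable's axis, straight towards the worktop's front edge (-x). It does not turn with the platter.
- platter (a joint): angle of the turntable's wooden platter, counter-clockwise from above, 0 at the start; turns freely either way by more than 180 degrees. A damped bearing: 1 to 3 N at a divider's outer end turns it slowly, and it stops at once when released. Platter 300 mm across, floor 24 mm and raised rim 42 mm above the worktop; the hub's knob is 34 mm across and ends 100 mm above it.
- divider_1 (a point): point on the first of the platter's four upright dividers, 125 mm from the turntable's axis, 70 mm above the worktop, at mid-thickness. The dividers are radial wooden boards 6 mm thick, 90 degrees apart, from the hub out to 142 mm, their tops 80 mm above the worktop (rounded down over the outermost 20 mm); they turn with the platter.
- divider_2 (a point): the same point on the second divider, 90 degrees on, counter-clockwise from above
- divider_3 (a point): the same point on the third divider, 180 degrees on
- divider_4 (a point): the same point on the fourth divider, 270 degrees on
- tin: THE NAMED THING: cylindrical food tin with a plain metal lid, 58 mm across, 72 mm high, about 0.18 kg, the tallest of the four things on the turntable; it stands loose and upright on the platter's floor in the middle of a section between two dividers, its axis about 95 mm from the turntable's axis; at the start in the left, right or rear section. Origin at the centre of its underside, z up.
- tin_top (a point): centre of the food tin's lid, 72 mm above its underside (96 mm above the worktop)
- ramekin_dark: dark brown open ramekin, 66 mm across, 40 mm high, loose, in another section of the turntable, its axis about 95 mm from the turntable's axis; origin at the centre of its underside, z up. Not to be touched.
- glass: small clear shot glass, 49 mm across, 62 mm high, loose, in another section, about 95 mm from the axis; origin at the centre of its underside, z up. Not to be touched.
- ramekin_pale: pale open ramekin, 66 mm across, 40 mm high, loose, in the section that is at the front at the start, about 95 mm from the axis; origin at the centre of its underside, z up. Not to be touched.
- timer: round kitchen timer, 66 mm across, 57 mm high, loose on the worktop left of the turntable; origin at the centre of its underside. Leave it.
- spice_jar: spice jar with a green cap, 46 mm across, 106 mm high, loose on the worktop left of the turntable; origin at the centre of its underside. Leave it.
- mug: small green and white mug, 64 x 89 mm with its handle, 48 mm high, loose on the worktop right of the turntable; origin at the underside. Leave it.

How it is judged:
By the outcome, as a careful person would: the job done as asked, in the order asked, and still so for the second after the job is handed in, with the robot touching nothing.
It also fails if it takes over 72 s, if anything falls off the work surface, if the arm or the gripper's body presses on something with over 40 N, if the wrist force passes 120 N, or if a joint passes its speed limit or range.

## Robot

A 7-joint arm with a two-finger parallel gripper is mounted at the origin on a cart in front of the work surface, level with it; the furniture and walls round the work are solid. World frame = base frame: x ahead of the robot, y to its left, z up, the work surface at z = 0. Lengths are in m, angles in rad, forces in N, time in s.
With the tool pointing down it reaches from about 0.425 to 0.925 m from the base axis. Payload 6.8 kg.
Tool frame: the origin (TCP) lies between the finger pads, 19 mm behind the fingertips; this is the grasp point; z points along the fingers, y is the line along which they close (so a half turn about z gives the same grasp; the last joint's range is limited). The gripper opens to 85 mm and grips with 20 to 120 N. Pads are 22 mm wide; open, the fingers measure 114 mm over their backs; the gripper's body (76 mm by 85 mm) begins 54 mm behind the grasp point. The pads swing forward as they close: fully open they stand 13 mm farther back than shut.
Start: joints at [1.138, 0.477, 0.022, 1.555, -0.011, 1.109, -0.083], TCP at [0.215, -0.64, 0.25] pointing down, gripper open.
Joint ranges: [-2.96, 2.96], [-0.34, 2.1], [-1.41, 1.46], [0.24, 2.44], [-1.37, 4.51], [0.17, 1.92], [-2.96, 2.96]. Speed limits (rad/s): [2.39, 2.39, 3.14, 3.14, 3.14, 3.14, 3.14].

## Interface

Orientations are given as a unit quaternion [w, x, y, z].
In Python, from station import bot gives the robot as it stands.
- The arm moves only by the tool send_rows, never from a script. Its argument "deltas" is text: rows parted by semicolons, each of 4 numbers parted by spaces: the shift along the tool's x, y, z in m, then the turn about the tool's z in degrees. In form: x y z spin; .... A call has 1 to 5 rows; each row is the pose to reach, as a shift and turn from the pose commanded when the call began, along the tool's axes at that moment; what a row does not reach only later rows make up. A row lasts 1/10 s, in which the tool goes at most 50 mm and 8.59 degrees, less where a joint would pass 70% of its speed; a pose out of reach is approached as far as the arm can. A call with a gripper value outside its range is refused whole. "claw" is the opening, from 0 (shut) to 1 (fully open), set as the call begins (left out, the last holds). The fingers move at their own pace and stop on an object; "force" is the grip in N (left out, the last holds). Time passes only in rows, so rows that repeat a pose let the fingers close. It gives the time, the measured TCP pose, the force, the opening and the grip force at its end, in the units of the state.
- bot.get_obs(): the state, without advancing time (a new reading comes with each control period).
- bot.read_camera(name): name is "side" or "top"; returns a dict with "img" (420x560x3 uint8, red, green, blue), "depth" (420x560 float32, m along the optical axis (not along the pixel's ray), 0 where there is no reading), "fx", "fy", "cx", "cy" (pixels), "camera_from_world" (4x4, takes a point from world to camera coordinates). Camera axes: x right, y up, looking along -z (the intrinsics and any distortion apply to the point x, -y, -z); pixel columns grow to the right and rows downward; lengths in m; the calibration is good to about 2 mm. A picture is of the moment at which its call begins.
- bot.hand_in(): hands the job in; it is judged then, once.
Trained networks look in a picture, given as the dict that the camera call returned (one of the last four; its "shot" number tells which), for a name from the list of things; names that differ only in an ending like _2 or _b are one class to them, and where a whole thing is asked for, a point or a joint stands for the part that bears it (a point fixed in the world has none). Each returns a list of dicts, best first, with "confidence" (0 to 1); they miss things now and then, are a little off and sometimes report something else, mostly with a low value. They report only what shows in the picture. A call takes as long as a camera call.
- bot.masks_of(picture, query): "mask" (420x560 bool, what is visible of it).
- bot.landmark_of(picture, query): "xyz" ([x, y, z] in m, in world coordinates, good to about 4 mm: a listed point, or the origin of a listed thing).
The state is a dict: "t": time; "q": joint angles; "joint_vel": joint speeds; "joint_torque": joint torques, N m; "eef_pos": TCP position; "tool_rot": TCP orientation; "contact_force": force on the tool from outside, world axes, zero at the start; "torque": the same for the moment, N m; "gripper_width": opening from 0.0 (shut) to 1.0 (fully open); "grasp_force": force on a finger pad.
Only numpy, scipy, OpenCV 4.12 (cv2) and the standard library are available. Lean on these libraries where they do the work, as an engineer would, in place of code of your own. Each camera call takes 0.05 s, during which the arm holds its last target. There are 200 camera calls.

## Working session

There is one attempt and no reset: what is moved stays moved. The work goes in short steps, Python scripts to look and compute and a tool call to move; the robot and the scene stay as the last step left them, time stands still between calls to the robot, and variables do not carry over. Pictures are saved under pics/ and viewed, at most 10 in all, crops included, and the job is handed in when it is done.

Besides the shell and the picture viewer there is one more tool, called after ">>>" in YAML: its name, and indented under it one key for each argument. send_rows: Moves the arm, as the interface text tells. Its arguments: {"type":"object","properties":{"deltas":{"type":"string"},"claw":{"type":"number"},"force":{"type":"number"}},"required":["deltas"]}

```bash
mkdir -p pics; python3 - <<'E'
from station import bot
import cv2,numpy as np
o=bot.get_obs(); print({k:np.round(o[k],3) for k in o})
ims=[]
for c in("top","side"):
    p=bot.read_camera(c); ims.append(p["img"])
    for n in("mat","front","divider_1","tin","tin_top","ramekin_dark","glass","ramekin_pale","timer","spice_jar","mug"):
        print(c,n,[(np.round(d["xyz"],3).tolist(),round(float(d["confidence"]),2)) for d in bot.landmark_of(p,n)][:5])
    cv2.imwrite(f"pics/{c}0.png",p["img"][...,::-1])
E
```

```text
{'t': np.float64(0.0), 'q': array([ 1.138,  0.478,  0.022,  1.556, -0.012,  1.109, -0.083]), 'joint_vel': array([ 0.   , -0.001,  0.001,  0.001, -0.003, -0.   ,  0.   ]), 'joint_torque': array([ 1.0000e-03, -5.9646e+01,  1.6080e+00, -2.8120e+01,  1.2000e-02,
        9.0000e-03, -0.0000e+00]), 'eef_pos': array([ 0.215, -0.639,  0.249]), 'tool_rot': array([-0.001,  0.987,  0.162, -0.   ]), 'contact_force': array([ 0.377, -1.051,  0.25 ]), 'torque': array([-0.01 , -0.014,  0.02 ]), 'grasp_force': np.float64(0.0), 'gripper_width': np.float64(1.001)}
top mat []
top front []
top divider_1 [([0.44, -0.35, 0.069], 0.94), ([0.491, -0.184, 0.076], 0.76), ([0.453, -0.266, 0.028], 0.7), ([0.662, -0.235, 0.072], 0.68), ([0.606, -0.404, 0.07], 0.56)]
top tin [([0.522, -0.381, 0.026], 0.66), ([0.642, -0.323, 0.021], 0.26)]
top tin_top [([0.524, -0.38, 0.097], 0.84)]
top ramekin_dark [([0.643, -0.324, 0.024], 0.88)]
top glass [([0.572, -0.196, 0.025], 0.76)]
top ramekin_pale [([0.451, -0.268, 0.027], 0.56)]
top timer [([0.477, 0.231, -0.002], 0.69), ([0.576, -0.197, 0.022], 0.55)]
top spice_jar [([0.5, 0.111, 0.001], 0.67)]
top mug [([0.514, -0.596, 0.001], 0.66)]
side mat []
side front []
side divider_1 [([0.658, -0.24, 0.07], 0.91), ([0.436, -0.348, 0.073], 0.82), ([0.607, -0.407, 0.073], 0.82), ([0.49, -0.179, 0.069], 0.68)]
side tin [([0.521, -0.383, 0.025], 0.55)]
side tin_top [([0.524, -0.377, 0.093], 0.85)]
side ramekin_dark [([0.637, -0.324, 0.026], 0.75), ([0.525, -0.382, 0.024], 0.33)]
side glass [([0.437, -0.352, 0.071], 0.73), ([0.573, -0.197, 0.026], 0.7)]
side ramekin_pale [([0.447, -0.264, 0.019], 0.72)]
side timer [([0.478, 0.23, -0.004], 0.38)]
side spice_jar [([0.497, 0.111, -0.004], 0.63)]
side mug [([0.509, -0.598, 0.0], 0.59)]
```

View pics/top0.png

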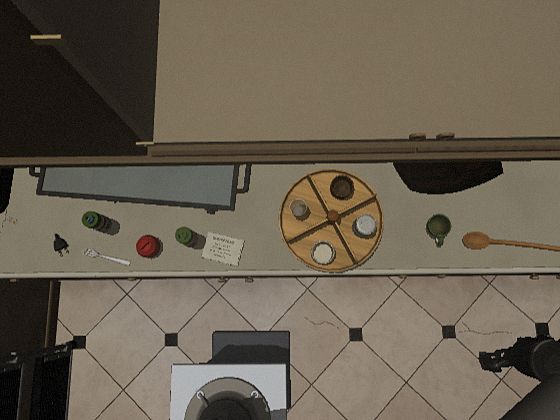

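View pics/side0.png

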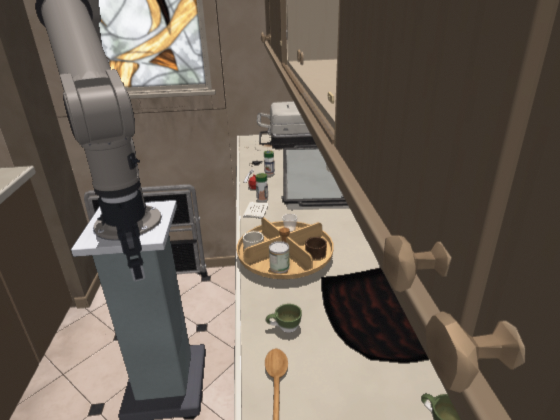

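Top view: turntable hub at about (333,216), tin at (365,227) to the right, pale ramekin in front at (323,253), glass at left and dark ramekin at rear. The side view agrees. From the dividers the axis is near (0.549, -0.293). The tin is at about -107°, so the platter has to turn about 72° clockwise, pushed on the front-right divider (-153°).

>>> send_rows:
  deltas: "0.015 -0.009 0 0;0.047 -0.028 0 0;0.08 -0.047 0 0;0.115 -0.068 0 0;0.155 -0.091 0 0"
  claw: 0

```text
t: 1.7
eef_pos: [0.3343, -0.502, 0.2501]
tool_rot: [0.0, 0.987, 0.161, 0.0]
contact_force: [0.8, 0.3, 0.3]
gripper_width: 0.143
grasp_force: 0.0
```

>>> send_rows:
  deltas: "0.04 -0.023 0 0;0.08 -0.047 0 0;0.115 -0.068 0 0;0.142 -0.083 0 0;0.157 -0.092 0 0"

```text
t: 2.2
eef_pos: [0.4555, -0.3621, 0.2502]
tool_rot: [-0.001, 0.986, 0.164, 0.001]
contact_force: [-0.7, 0.8, 1.1]
gripper_width: -0.005
grasp_force: 0.0
```

>>> send_rows:
  deltas: "0 0 0 -5;0 0 0 -12;0 0 0 -20;0 0 0 -28;0 0 0 -36"

```text
t: 2.7
eef_pos: [0.4531, -0.3652, 0.2501]
tool_rot: [-0.0, 0.887, 0.462, 0.0]
contact_force: [0.0, 0.3, -0.1]
gripper_width: 0.002
grasp_force: 0.0
```

>>> send_rows:
  deltas: "0 0 0 -8;0 0 0 -16;0 0 0 -24;0 0 0 -32;0 0 0 -40"

```text
t: 3.2
eef_pos: [0.4531, -0.3652, 0.2501]
tool_rot: [-0.0, 0.676, 0.737, 0.0]
contact_force: [-0.3, 0.1, 1.3]
gripper_width: -0.0
grasp_force: 0.0
```

>>> send_rows:
  deltas: "0 0 0.02 -8;0 0 0.045 -15;0 0 0.07 -20;0 0 0.09 -22;0 0 0.1 -22"

```text
t: 3.7
eef_pos: [0.4521, -0.365, 0.1483]
tool_rot: [-0.001, 0.525, 0.851, 0.0]
contact_force: [-0.4, 0.3, -0.6]
gripper_width: 0.005
grasp_force: 0.0
```

```bash
cat > h.py <<'E'
from station import bot
import numpy as np,cv2
def cloud(p):
    h,w=p["depth"].shape; v,u=np.mgrid[:h,:w]; d=p["depth"]
    c=np.stack([(u-p["cx"])/p["fx"]*d,-(v-p["cy"])/p["fy"]*d,-d,np.ones_like(d)],-1)
    W=c@np.linalg.inv(p["camera_from_world"]).T
    W[d==0]=np.nan
    return W[...,:3]
E
python3 - <<'E'
from h import *
p=bot.read_camera("side"); W=cloud(p); o=bot.get_obs(); e=o["eef_pos"]; print(e)
m=(np.hypot(W[...,0]-e[0],W[...,1]-e[1])<0.05)&(W[...,2]>0.098)&(W[...,2]<.25)
for z in np.arange(.1,.24,.01):
    s=W[m&(abs(W[...,2]-z)<.005)]
    if len(s): print(round(z,3),len(s),s.min(0).round(3),s.max(0).round(3))
cv2.imwrite("pics/s1.png",cv2.resize(p["img"][120:330,180:400,::-1],None,fx=2.7,fy=2.7))
q=bot.read_camera("top"); cv2.imwrite("pics/t1.png",cv2.resize(q["img"][150:290,260:410,::-1],None,fx=4,fy=4))
E
```

```text
[ 0.45184267 -0.36495435  0.14758321]
0.13 12 [ 0.445 -0.379  0.128] [ 0.462 -0.37   0.135]
0.14 31 [ 0.438 -0.381  0.137] [ 0.466 -0.365  0.145]
0.15 30 [ 0.438 -0.384  0.145] [ 0.466 -0.365  0.155]
0.16 38 [ 0.436 -0.381  0.155] [ 0.467 -0.366  0.165]
0.17 30 [ 0.439 -0.381  0.165] [ 0.479 -0.362  0.174]
0.18 91 [ 0.427 -0.393  0.175] [ 0.487 -0.339  0.185]
0.19 86 [ 0.417 -0.396  0.185] [ 0.497 -0.34   0.195]
0.2 86 [ 0.415 -0.398  0.195] [ 0.5   -0.341  0.205]
0.21 85 [ 0.413 -0.401  0.205] [ 0.5   -0.343  0.215]
0.22 97 [ 0.411 -0.397  0.215] [ 0.5   -0.346  0.225]
0.23 122 [ 0.406 -0.394  0.225] [ 0.496 -0.348  0.235]
```

View pics/s1.png

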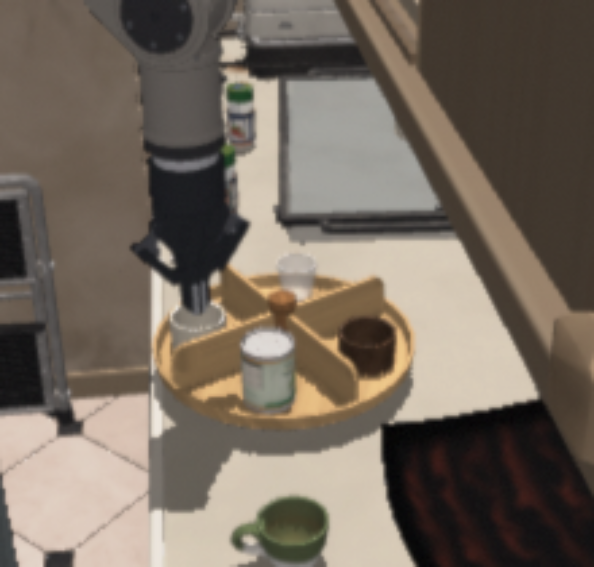

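The fingertips measure 19 mm below the TCP, the fingers are square to the divider and the tin section is clear. Next I descend beside the divider.

>>> send_rows:
  deltas: "0 -0.005 0.005 0;0 -0.009 0.015 0;0 -0.009 0.025 0;0 -0.009 0.035 0;0 -0.009 0.04 0"

```text
t: 4.3
eef_pos: [0.4442, -0.3704, 0.1087]
tool_rot: [-0.001, 0.525, 0.851, 0.0]
contact_force: [0.9, -0.2, -0.7]
gripper_width: 0.002
grasp_force: 0.0
```

>>> send_rows:
  deltas: "0 0 0.007 0;0 0 0.015 0;0 0 0.023 0;0 0 0.029 0;0 0 0.031 0"

```text
t: 4.8
eef_pos: [0.4443, -0.3705, 0.0781]
tool_rot: [-0.001, 0.525, 0.851, 0.0]
contact_force: [-0.3, 1.1, -0.6]
gripper_width: -0.0
grasp_force: 0.0
```

>>> send_rows:
  deltas: "0.0005 0 0 0;0.0015 0 0 0;0.0025 0 0 0;0.0035 0 0 0;0.0045 0 0 0"

```text
t: 5.3
eef_pos: [0.4427, -0.3667, 0.0793]
tool_rot: [0.0, 0.525, 0.851, -0.0]
contact_force: [-0.8, -0.1, -0.7]
gripper_width: -0.001
grasp_force: 0.0
```

```bash
python3 - <<'E'
from h import *
p=bot.read_camera("side")
cv2.imwrite("pics/s2.png",cv2.resize(p["img"][180:300,210:350,::-1],None,fx=4,fy=4))
o=bot.get_obs();print(o["t"],o["eef_pos"],o["contact_force"])
E
```

```text
5.35 [ 0.44256545 -0.36653819  0.07913812] [-0.17139357  0.61343101  0.45840774]
```

View pics/s2.png

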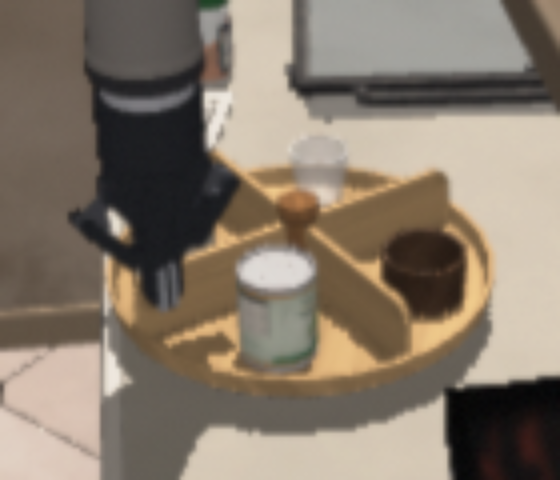

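The fingers (165,290) stand in the tin's section near the divider's outer end, well clear of the tin at (277,310). I'll push slowly along the arc.

>>> send_rows:
  deltas: "0.001 0 0 0.5;0.0022 -0.0002 0 1;0.0037 -0.0003 0 1.7;0.0054 -0.0005 0 2.4;0.0072 -0.0006 0 3.2"

```text
t: 5.85
eef_pos: [0.4389, -0.3608, 0.0791]
tool_rot: [0.0, 0.549, 0.836, -0.0]
contact_force: [0.2, -2.1, -0.7]
gripper_width: -0.003
grasp_force: 0.6
```

>>> send_rows:
  deltas: "0.0018 -0.0002 0 0.8;0.0036 -0.0003 0 1.6;0.0054 -0.0005 0 2.4;0.0072 -0.0006 0 3.2;0.009 -0.0007 0 4"

```text
t: 6.35
eef_pos: [0.4344, -0.3526, 0.079]
tool_rot: [-0.0, 0.578, 0.816, -0.0]
contact_force: [-0.7, -1.5, 0.4]
gripper_width: -0.001
grasp_force: 0.6
```

>>> send_rows:
  deltas: "0.0018 -0.0002 0 0.8;0.0036 -0.0003 0 1.6;0.0054 -0.0005 0 2.4;0.0072 -0.0006 0 3.2;0.009 -0.0007 0 4"

```text
t: 6.85
eef_pos: [0.4309, -0.3442, 0.079]
tool_rot: [-0.0, 0.606, 0.795, -0.0]
contact_force: [-0.2, -1.6, 0.4]
gripper_width: 0.001
grasp_force: 0.6
```

```bash
cat >> h.py <<'E'
def state():
    C=np.array([.549,-.293]); o=bot.get_obs(); e=o["eef_pos"][:2]-C
    for c in("top","side"):
        p=bot.read_camera(c)
        D=np.array([d["xyz"] for d in bot.landmark_of(p,"divider_1") if abs(d["xyz"][2]-.07)<.012])
        D=D[abs(np.hypot(*(D[:,:2]-C).T)-.125)<.015]
        a=np.degrees(np.arctan2(*(D[:,:2]-C).T[::-1])); ph=a%90
        T=[np.round(d["xyz"],3) for d in bot.landmark_of(p,"tin_top")][:1]
        print(c,"div",a.round(1),"mod90",ph.round(1),"tin",T,[np.degrees(np.arctan2(t[1]-C[1],t[0]-C[0])).round(1) for t in T])
    q=o["tool_rot"]; print("t",o["t"],"eef",o["eef_pos"].round(4),"R",np.hypot(*e).round(4),"ang",np.degrees(np.arctan2(e[1],e[0])).round(1),"toolx yaw",np.degrees(2*np.arctan2(q[2],q[1])).round(1),"F",o["contact_force"].round(1))
E
python3 -c "from h import *; state()"
```

```text
top div [-162.7  -69.5   18.3  107.1] mod90 [17.3 20.5 18.3 17.1] tin [] []
side div [-164.2  -72.4   14.1  107.5] mod90 [15.8 17.6 14.1 17.5] tin [array([ 0.509, -0.372,  0.092])] [np.float64(-116.9)]
t 6.85 eef [ 0.4309 -0.3442  0.079 ] R 0.1287 ang -156.6 toolx yaw 105.3 F [-0.2 -1.6  0.4]
```

The platter follows at about 1.7 N with about 62° to go. I'll continue at 8°/s.

>>> send_rows:
  deltas: "0.0018 -0.0002 0 0.8;0.0036 -0.0003 0 1.6;0.0054 -0.0005 0 2.4;0.0072 -0.0006 0 3.2;0.009 -0.0007 0 4"

```text
t: 7.65
eef_pos: [0.4279, -0.3357, 0.079]
tool_rot: [0.0, 0.634, 0.774, -0.0]
contact_force: [0.6, -0.6, -1.1]
gripper_width: -0.001
grasp_force: 0.6
```

>>> send_rows:
  deltas: "0.0018 -0.0002 0 0.8;0.0036 -0.0003 0 1.6;0.0054 -0.0005 0 2.4;0.0072 -0.0006 0 3.2;0.009 -0.0007 0 4"

```text
t: 8.15
eef_pos: [0.4252, -0.327, 0.079]
tool_rot: [-0.0, 0.66, 0.751, -0.0]
contact_force: [0.8, -1.5, -0.5]
gripper_width: 0.002
grasp_force: 0.6
```

>>> send_rows:
  deltas: "0.0018 -0.0002 0 0.8;0.0036 -0.0003 0 1.6;0.0054 -0.0005 0 2.4;0.0072 -0.0006 0 3.2;0.009 -0.0007 0 4"

```text
t: 8.65
eef_pos: [0.4236, -0.3182, 0.079]
tool_rot: [-0.0, 0.686, 0.727, -0.0]
contact_force: [-1.0, -0.5, -0.1]
gripper_width: 0.0
grasp_force: 0.6
```

>>> send_rows:
  deltas: "0.0018 -0.0002 0 0.8;0.0036 -0.0003 0 1.6;0.0054 -0.0005 0 2.4;0.0072 -0.0006 0 3.2;0.009 -0.0007 0 4"

```text
t: 9.15
eef_pos: [0.4224, -0.3092, 0.079]
tool_rot: [-0.0, 0.711, 0.703, -0.0]
contact_force: [-1.0, -1.2, -0.9]
gripper_width: -0.001
grasp_force: 0.6
```

>>> send_rows:
  deltas: "0.0018 -0.0002 0 0.8;0.0036 -0.0003 0 1.6;0.0054 -0.0005 0 2.4;0.0072 -0.0006 0 3.2;0.009 -0.0007 0 4"

```text
t: 9.65
eef_pos: [0.4217, -0.3002, 0.079]
tool_rot: [-0.0, 0.735, 0.678, -0.0]
contact_force: [-1.0, -1.0, 0.1]
gripper_width: 0.001
grasp_force: 0.6
```

>>> send_rows:
  deltas: "0.0018 -0.0002 0 0.8;0.0036 -0.0003 0 1.6;0.0054 -0.0005 0 2.4;0.0072 -0.0006 0 3.2;0.009 -0.0007 0 4"

```text
t: 10.15
eef_pos: [0.4218, -0.2912, 0.079]
tool_rot: [-0.0, 0.758, 0.652, -0.0]
contact_force: [-1.6, -1.0, 1.0]
gripper_width: 0.002
grasp_force: 0.6
```

```bash
python3 -c "from h import *; state()"
```

```text
top div [172.4  -6.9  83.  -97.1] mod90 [82.4 83.1 83.  82.9] tin [] []
side div [-96.9  -8.2  82.5 172.8] mod90 [83.1 81.8 82.5 82.8] tin [array([ 0.478, -0.348,  0.094])] [np.float64(-142.2)]
t 10.15 eef [ 0.4218 -0.2912  0.079 ] R 0.1272 ang 179.2 toolx yaw 81.3 F [-1.6 -1.   1. ]
```

>>> send_rows:
  deltas: "0.0018 -0.0002 0 0.8;0.0036 -0.0003 0 1.6;0.0054 -0.0005 0 2.4;0.0072 -0.0006 0 3.2;0.009 -0.0007 0 4"

```text
t: 10.95
eef_pos: [0.4225, -0.2822, 0.079]
tool_rot: [0.0, 0.781, 0.625, 0.0]
contact_force: [0.6, -0.5, 0.4]
gripper_width: -0.0
grasp_force: 0.6
```

>>> send_rows:
  deltas: "0.0018 -0.0002 0 0.8;0.0036 -0.0003 0 1.6;0.0054 -0.0005 0 2.4;0.0072 -0.0006 0 3.2;0.009 -0.0007 0 4"

```text
t: 11.45
eef_pos: [0.4237, -0.2732, 0.079]
tool_rot: [-0.0, 0.802, 0.597, -0.0]
contact_force: [-1.4, -1.4, 1.8]
gripper_width: -0.002
grasp_force: 0.6
```

>>> send_rows:
  deltas: "0.0018 -0.0002 0 0.8;0.0036 -0.0003 0 1.6;0.0054 -0.0005 0 2.4;0.0072 -0.0006 0 3.2;0.009 -0.0007 0 4"

```text
t: 11.95
eef_pos: [0.4255, -0.2644, 0.0789]
tool_rot: [-0.0, 0.822, 0.569, -0.0]
contact_force: [-0.6, -1.3, 0.9]
gripper_width: 0.001
grasp_force: 0.6
```

>>> send_rows:
  deltas: "0.0018 -0.0002 0 0.8;0.0036 -0.0003 0 1.6;0.0054 -0.0005 0 2.4;0.0072 -0.0006 0 3.2;0.009 -0.0007 0 4"

```text
t: 12.45
eef_pos: [0.428, -0.2557, 0.0789]
tool_rot: [-0.0, 0.842, 0.54, -0.0]
contact_force: [-1.3, 0.0, 0.5]
gripper_width: 0.002
grasp_force: 0.6
```

>>> send_rows:
  deltas: "0.0018 -0.0002 0 0.8;0.0036 -0.0003 0 1.6;0.0054 -0.0005 0 2.4;0.0072 -0.0006 0 3.2;0.009 -0.0007 0 4"

```text
t: 12.95
eef_pos: [0.4312, -0.2473, 0.079]
tool_rot: [-0.0, 0.86, 0.51, -0.0]
contact_force: [-0.4, -0.9, 0.4]
gripper_width: -0.005
grasp_force: 0.6
```

>>> send_rows:
  deltas: "0.0018 -0.0002 0 0.8;0.0036 -0.0003 0 1.6;0.0054 -0.0005 0 2.4;0.0072 -0.0006 0 3.2;0.009 -0.0007 0 4"

```text
t: 13.45
eef_pos: [0.435, -0.239, 0.079]
tool_rot: [-0.0, 0.877, 0.48, 0.0]
contact_force: [-2.0, -0.5, -0.3]
gripper_width: 0.002
grasp_force: 0.6
```

>>> send_rows:
  deltas: "0.0018 -0.0002 0 0.8;0.0036 -0.0003 0 1.6;0.0054 -0.0005 0 2.4;0.0072 -0.0006 0 3.2;0.009 -0.0007 0 4"

```text
t: 13.95
eef_pos: [0.4393, -0.2311, 0.079]
tool_rot: [-0.0, 0.894, 0.449, -0.0]
contact_force: [-0.7, -0.7, -0.4]
gripper_width: 0.002
grasp_force: 0.6
```

>>> send_rows:
  deltas: "0.0018 -0.0002 0 0.8;0.0036 -0.0003 0 1.6;0.0054 -0.0005 0 2.4;0.0072 -0.0006 0 3.2;0.009 -0.0007 0 4"

```text
t: 14.45
eef_pos: [0.4441, -0.2235, 0.079]
tool_rot: [0.0, 0.909, 0.417, 0.0]
contact_force: [-1.1, -0.6, -0.6]
gripper_width: -0.002
grasp_force: 0.6
```

```bash
python3 -c "from h import *; state()"
```

```text
top div [  49.6  -39.1 -129.7] mod90 [49.6 50.9 50.3] tin [array([ 0.63 , -0.198,  0.071])] [np.float64(49.5)]
side div [ 139.8 -129.8  -40.7   50.2] mod90 [49.8 50.2 49.3 50.2] tin [array([ 0.456, -0.3  ,  0.095])] [np.float64(-175.7)]
t 14.45 eef [ 0.4441 -0.2235  0.079 ] R 0.1259 ang 146.5 toolx yaw 49.3 F [-1.1 -0.6 -0.6]
```

```bash
cat >> h.py <<'E'
def fine(c="side"):
    p=bot.read_camera(c); W=cloud(p)
    m=bot.masks_of(p,"tin")
    for k in m[:1]:
        s=W[k["mask"]]; s=s[s[:,2]>.09]
        (x,y),r=cv2.minEnclosingCircle((s[:,:2]*1000).astype(np.float32)); print(c,"lid n",len(s),"mec",x,y,r,"med",np.median(s,0).round(4),"minmax",s.min(0).round(3),s.max(0).round(3),k["confidence"])
    n=(np.hypot(W[...,0]-.549,W[...,1]+.293)<.03)&(W[...,2]>.09)&(W[...,2]<.105); s=W[n]; print("knob",len(s),s.mean(0).round(4) if len(s) else"")
    # rim ring: points z~.042 between r .135 and .16 -> circle fit
    r=np.hypot(W[...,0]-.549,W[...,1]+.293); s=W[(abs(W[...,2]-.042)<.003)&(r>.14)&(r<.155)]
    A=np.c_[2*s[:,:2],np.ones(len(s))]; b=(s[:,:2]**2).sum(1); f=np.linalg.lstsq(A,b,rcond=None)[0]; print("rim",len(s),f[:2].round(4),np.sqrt(f[2]+f[0]**2+f[1]**2).round(4))
    L=[d["xyz"] for d in bot.landmark_of(p,"platter")][:1]; print("platter",L)
    return p
E
python3 - <<'E'
from h import *
p=fine("side"); q=fine("top")
cv2.imwrite("pics/s3.png",cv2.resize(p["img"][180:300,210:350,::-1],None,fx=4,fy=4))
E
```

```text
side lid n 129 mec 457.2430114746094 -307.1627197265625 28.592050552368164 med [ 0.4572 -0.3079  0.0921] minmax [ 0.433 -0.335  0.09 ] [ 0.483 -0.279  0.096] 0.76
knob 53 [ 0.5468 -0.3003  0.0955]
rim 224 [ 0.5477 -0.2954] 0.1466Traceback (most recent call last):
  File "<stdin>", line 2, in <module>
  File "h.py", line 29, in fine
    L=[d["xyz"] for d in bot.landmark_of(p,"platter")][:1]; print("platter",L)
                         ~~~~~~~~~~~~~~~^^^^^^^^^^^^^
ValueError: it knows: divider, front, glass, mat, mug, ramekin_dark, ramekin_pale, spice_jar, timer, tin, tin_top
```

>>> send_rows:
  deltas: "0.0018 -0.0002 0 0.8;0.0036 -0.0003 0 1.6;0.0054 -0.0005 0 2.4;0.0072 -0.0006 0 3.2;0.009 -0.0007 0 4"

```text
t: 15.35
eef_pos: [0.4495, -0.2163, 0.079]
tool_rot: [0.0, 0.923, 0.385, 0.0]
contact_force: [-0.3, -0.8, 0.2]
gripper_width: 0.003
grasp_force: 0.6
```

>>> send_rows:
  deltas: "0.0011 0 0 0.5;0.0018 -0.0001 0 0.8;0.0022 -0.0001 0 1;0.0022 -0.0001 0 1;0.0022 -0.0001 0 1"

```text
t: 15.85
eef_pos: [0.4509, -0.2145, 0.079]
tool_rot: [-0.0, 0.926, 0.378, 0.0]
contact_force: [0.5, 0.0, -0.9]
gripper_width: 0.003
grasp_force: 0.0
```

>>> send_rows:
  deltas: "-0.001 0 0 0;-0.003 0 0 0;-0.005 0 0 0;-0.007 0 0 0;-0.008 0 0 0"

```text
t: 16.35
eef_pos: [0.4448, -0.2205, 0.079]
tool_rot: [-0.0, 0.926, 0.378, -0.0]
contact_force: [0.6, -0.5, -0.0]
gripper_width: -0.004
grasp_force: 0.0
```

>>> send_rows:
  deltas: "0 0 -0.005 0;0 0 -0.02 0;0 0 -0.04 0;0 0 -0.07 0;0 0 -0.1 0"

```text
t: 16.85
eef_pos: [0.4448, -0.2201, 0.1802]
tool_rot: [-0.0, 0.926, 0.378, -0.0]
contact_force: [0.8, -0.2, -0.1]
gripper_width: 0.001
grasp_force: 0.0
```

>>> send_rows:
  deltas: "-0.01 -0.015 -0.02 0;-0.02 -0.04 -0.03 0;-0.02 -0.07 -0.03 0;-0.02 -0.09 -0.03 0;-0.02 -0.1 -0.03 0"

```text
t: 17.35
eef_pos: [0.3596, -0.1618, 0.2093]
tool_rot: [0.0, 0.926, 0.378, -0.0]
contact_force: [0.4, 0.2, 0.9]
gripper_width: 0.002
grasp_force: 0.0
```

```bash
sed -i '/"platter",L/d' h.py; python3 - <<'E'
from h import *
state(); p=fine("side"); q=fine("top")
a=cv2.resize(p["img"][180:300,210:350,::-1],(560,480)); b=cv2.resize(q["img"][150:290,260:410,::-1],(240,224))
cv2.imwrite("pics/s3.png",np.hstack([a,cv2.copyMakeBorder(b,0,256,0,0,0)]))
E
```

```text
top div [ 135.2   44.6 -135.1  -45.3] mod90 [45.2 44.6 44.9 44.7] tin [array([ 0.458, -0.296,  0.096])] [np.float64(-178.1)]
side div [ 136.  -134.    44.7  -46.7] mod90 [46.  46.  44.7 43.3] tin [array([ 0.46 , -0.205,  0.072])] [np.float64(135.3)]
t 17.35 eef [ 0.3596 -0.1618  0.2093] R 0.2304 ang 145.3 toolx yaw 44.5 F [0.4 0.2 0.9]
side lid n 128 mec 458.5997009277344 -300.3185119628906 29.82640266418457 med [ 0.4565 -0.3026  0.0921] minmax [ 0.433 -0.329  0.09 ] [ 0.481 -0.271  0.097] 0.93
knob 52 [ 0.5472 -0.3002  0.0953]
rim 224 [ 0.5477 -0.2956] 0.1464
top lid n 320 mec 454.1654968261719 -298.17572021484375 28.549039840698242 med [ 0.4544 -0.2986  0.0932] minmax [ 0.428 -0.325  0.09 ] [ 0.482 -0.27   0.101] 0.7
knob 105 [ 0.5443 -0.2941  0.0973]
rim 407 [ 0.5455 -0.2945] 0.1463
```

View pics/s3.png

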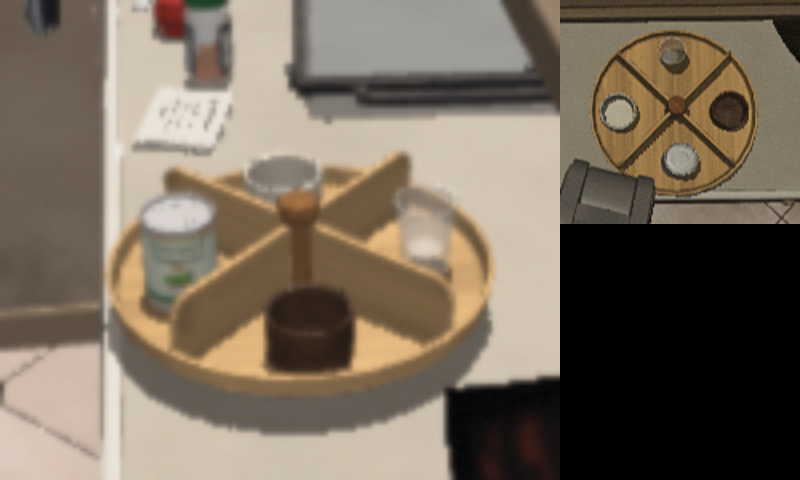

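```bash
python3 - <<'E'
from h import *
def ray(p,u,v,z):
    M=np.linalg.inv(p["camera_from_world"]); o=M[:3,3]; d=M[:3,:3]@[(u-p["cx"])/p["fx"],-(v-p["cy"])/p["fy"],-1]
    return (o+d*(z-o[2])/d[2])[:2]
for c in("top","side"):
    p=bot.read_camera(c); W=cloud(p)
    for k in bot.masks_of(p,"tin")[:2]:
        m=k["mask"]; v,u=np.nonzero(m); (eu,ev),ax,_=cv2.minAreaRect(np.c_[u,v].astype(np.float32)); print(c,"tin",m.sum(),u.mean(),v.mean(),(eu,ev),ax,ray(p,u.mean(),v.mean(),.096).round(4),k["confidence"])
    for k in bot.masks_of(p,"divider_1")[:1]:
        m=k["mask"].astype(np.uint8); print("plat mask",m.sum())
    T=[np.round(d["xyz"],4) for d in bot.landmark_of(p,"tin_top")][:1]; T2=[np.round(d["xyz"],4) for d in bot.landmark_of(p,"tin")][:1]; D=np.array([d["xyz"] for d in bot.landmark_of(p,"divider_1")]); print(T,T2,"\n",D.round(4))
    if c=="top":
        hsv=cv2.cvtColor(p["img"],cv2.COLOR_RGB2HSV); 
        w=p["img"][205:228,322:345].astype(int); kn=(w[...,0]-w[...,2]); print(kn)
        cv2.imwrite("pics/t4.png",cv2.resize(p["img"][160:280,270:400,::-1],None,fx=6,fy=5,interpolation=cv2.INTER_CUBIC))
        wood=((hsv[...,0]>8)&(hsv[...,0]<25)&(hsv[...,1]>90)).astype(np.uint8); wood[:150]=0; wood[285:]=0; wood[:,:260]=0; wood[:,410:]=0
        cs=max(cv2.findContours(wood,cv2.RETR_EXTERNAL,cv2.CHAIN_APPROX_NONE)[0],key=cv2.contourArea)
        e=cv2.fitEllipse(cv2.convexHull(cs)); print("ell",e, ray(p,*e[0],.04).round(4))
E
```

```text
top tin 398 333.90201005025125 250.12562814070353 (333.75, 250.25) (19.798988342285156, 23.33452033996582) [ 0.4515 -0.2946] 0.59
plat mask 6888
[array([ 0.455 , -0.2952,  0.1005])] [array([ 0.4594, -0.296 ,  0.0259])] 
 [[ 0.6383 -0.3821  0.0716]
 [ 0.6391 -0.2047  0.0726]
 [ 0.4624 -0.2054  0.0693]
 [ 0.4612 -0.3797  0.0711]
 [ 0.4976  0.1115  0.0027]]
[[ 78  84  85  78  80  72  73  71  68  81  81  71  70  79  74  75  74  70
   77  67  81  89  69]
 [ 86  78  79  81  78  76  71  74  68  83  81  68  70  75  70  75  78  75
   69  79  90  68  32]
 [ 88  86  83  70  80  75  73  71  66  79  79  78  72  71  75  76  75  68
   77  91  71  27  27]
 [ 57  86  87  63  68  82  78  70  69  74  83  77  71  72  76  81  64  73
   89  75  26  32  38]
 [ 18  58  82  83  60  66  76  75  70  71  71  67  66  75  75  69  72  93
   73  26  26  41  42]
 [ 27  26  42  84  84  62  74  65  63  49  52  50  62  69  66  76  90  70
   27  28  38  39  38]
 [ 27  28  30  41  84  78  65  54  52  60  57  59  67  57  54  78  77  32
   29  36  43  39  28]
 [ 26  24  25  23  40  83  62  58  69  64  59  56  55  60  63  5
[... 1241 characters left out ...]
7  38  35  23  23  31  26  18
   65  90  80  81  86]
 [ 83  76  43  28  32  32  32  30  21  91  90  61  28  27  25  25  28  28
   18  62  91  84  78]
 [ 80  41  30  37  35  36  32  59  48  80  82  82  57  54  57  43  23  22
   29  16  55  91  80]]
ell ((330.9417419433594, 219.7119903564453), (102.79518127441406, 105.92089080810547), 119.93975830078125) [ 0.5434 -0.2957]
side tin 451 253.51662971175168 241.12416851441242 (254.0, 242.5) (29.0, 18.0) [ 0.4538 -0.3476] 0.6
plat mask 3235
[array([ 0.459 , -0.2929,  0.0886])] [array([ 0.4569, -0.2966,  0.0224])] 
 [[ 0.4587 -0.2079  0.0706]
 [ 0.4623 -0.3844  0.0699]
 [ 0.6345 -0.385   0.0704]
 [ 0.6355 -0.2075  0.07  ]
 [ 0.454  -0.2935  0.0237]]
```

View pics/t4.png

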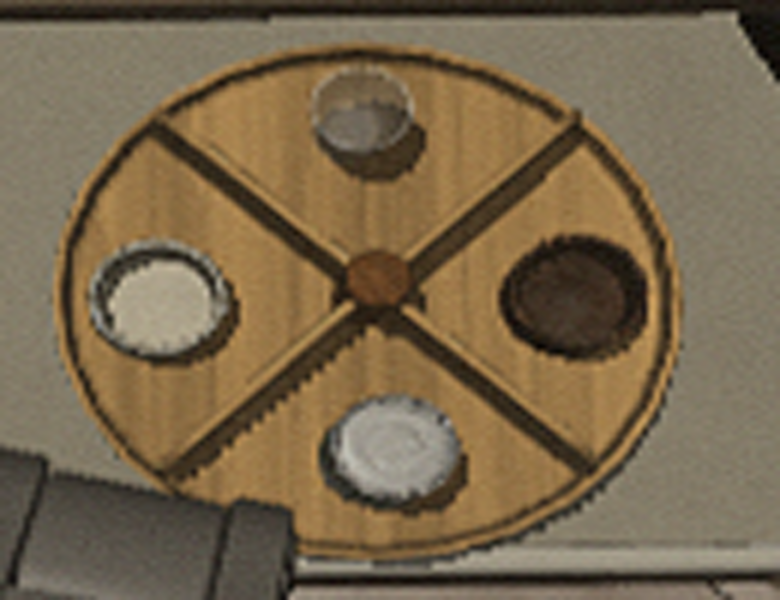

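In the top view the tin's lid is at (397,443) and the knob at (378,277). The dividers sit at 45° and the measured tin angle is within about 2° of straight front, with nothing else disturbed. Now I move over the lid and point.

>>> send_rows:
  deltas: "-0.003 0.02 0 0;-0.01 0.06 0 0;-0.017 0.105 0 0;-0.023 0.145 0 0;-0.026 0.163 0 0"

```text
t: 18.95
eef_pos: [0.458, -0.3006, 0.2089]
tool_rot: [0.001, 0.926, 0.377, 0.0]
contact_force: [-0.6, 0.1, -0.6]
gripper_width: -0.0
grasp_force: 0.0
```

>>> send_rows:
  deltas: "0 0 0.01 0;0 0 0.025 0;0 0 0.045 0;0 0 0.06 0;0 0 0.067 0"

```text
t: 19.45
eef_pos: [0.4547, -0.2957, 0.1401]
tool_rot: [-0.002, 0.926, 0.378, -0.001]
contact_force: [-0.6, 0.5, -0.4]
gripper_width: 0.001
grasp_force: 0.0
```

```bash
python3 - <<'E'
from h import *
state(); p=bot.read_camera("side"); cv2.imwrite("pics/s5.png",cv2.resize(p["img"][170:290,210:350,::-1],None,fx=4,fy=4))
E
```

```text
top div [134.6  45.3] mod90 [44.6 45.3] tin [] []
side div [-135.7   44.3  135.6] mod90 [44.3 44.3 45.6] tin [array([ 0.456, -0.292,  0.091])] [np.float64(179.4)]
t 19.45 eef [ 0.4547 -0.2957  0.1401] R 0.0943 ang -178.3 toolx yaw 44.5 F [-0.6  0.5 -0.4]
```

View pics/s5.png

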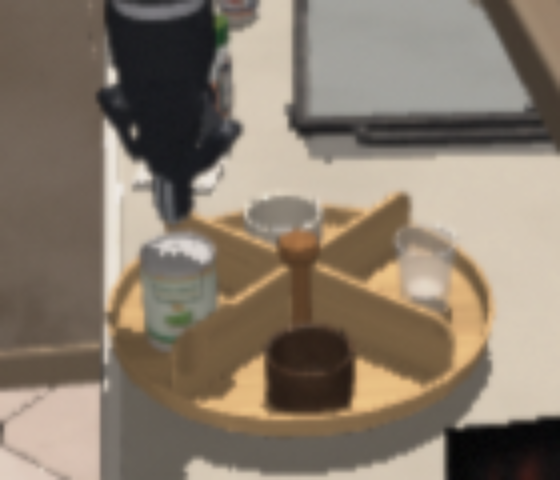

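The fingertips (175,215) hover over the lid (178,250), about 2.5 cm above it and not touching. I'll hold for 3.5 to 4 s.

>>> send_rows:
  deltas: "0 0 0 0;0 0 0 0;0 0 0 0;0 0 0 0;0 0 0 0"

```text
t: 20.3
eef_pos: [0.4563, -0.2975, 0.142]
tool_rot: [0.0, 0.926, 0.378, 0.0]
contact_force: [-0.3, 0.7, -0.2]
gripper_width: -0.005
grasp_force: 0.0
```

>>> send_rows:
  deltas: "0 0 0 0;0 0 0 0;0 0 0 0;0 0 0 0;0 0 0 0"

```text
t: 20.8
eef_pos: [0.4563, -0.2975, 0.142]
tool_rot: [0.0, 0.926, 0.378, 0.0]
contact_force: [0.3, -1.0, 0.9]
gripper_width: -0.002
grasp_force: 0.0
```

>>> send_rows:
  deltas: "0 0 0 0;0 0 0 0;0 0 0 0;0 0 0 0;0 0 0 0"

```text
t: 21.3
eef_pos: [0.4563, -0.2975, 0.142]
tool_rot: [0.0, 0.926, 0.378, 0.0]
contact_force: [-0.3, 1.0, -0.8]
gripper_width: 0.003
grasp_force: 0.0
```

>>> send_rows:
  deltas: "0 0 0 0;0 0 0 0;0 0 0 0;0 0 0 0;0 0 0 0"

```text
t: 21.8
eef_pos: [0.4563, -0.2975, 0.142]
tool_rot: [0.0, 0.926, 0.378, 0.0]
contact_force: [0.5, 0.0, 0.0]
gripper_width: -0.003
grasp_force: 0.0
```

>>> send_rows:
  deltas: "0 0 0 0;0 0 0 0;0 0 0 0;0 0 0 0;0 0 0 0"

```text
t: 22.3
eef_pos: [0.4563, -0.2975, 0.142]
tool_rot: [0.0, 0.926, 0.378, 0.0]
contact_force: [0.4, 0.6, -0.0]
gripper_width: -0.0
grasp_force: 0.0
```

>>> send_rows:
  deltas: "0 0 0 0;0 0 0 0;0 0 0 0;0 0 0 0;0 0 0 0"

```text
t: 22.8
eef_pos: [0.4563, -0.2975, 0.142]
tool_rot: [0.0, 0.926, 0.378, 0.0]
contact_force: [0.5, 0.3, 0.9]
gripper_width: -0.0
grasp_force: 0.0
```

>>> send_rows:
  deltas: "0 0 0 0;0 0 0 0;0 0 0 0;0 0 0 0;0 0 0 0"

```text
t: 23.3
eef_pos: [0.4563, -0.2975, 0.142]
tool_rot: [0.0, 0.926, 0.378, 0.0]
contact_force: [0.7, -0.5, -0.2]
gripper_width: -0.0
grasp_force: 0.0
```

>>> send_rows:
  deltas: "0 0 0 0;0 0 0 0;0 0 0 0;0 0 0 0;0 0 0 0"

```text
t: 23.8
eef_pos: [0.4563, -0.2975, 0.142]
tool_rot: [0.0, 0.926, 0.378, 0.0]
contact_force: [0.2, 0.2, -0.2]
gripper_width: -0.003
grasp_force: 0.0
```

```bash
python3 -c "
from station import bot
o=bot.get_obs();print(o['t'],o['eef_pos'],o['contact_force']);print(bot.hand_in())"
```

```text
23.8 [ 0.45634601 -0.29746222  0.14201829] [ 0.1621727  0.205595  -0.2075037]
the job is handed in; nothing more can be done
None
```

The tin is at the front (within about 2° by my measurements), the fingertips held about 27 mm above the middle of its lid for 4 s without touching, and the job was handed in at 23.8 s while still pointing; no verdict came back.

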